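Hold the handheld microscope over a test cassette's window

ROBOT

A 7-joint arm with a two-finger parallel gripper is mounted at the origin on a cart in front of the work surface, level with it; the furniture and walls round the work are solid. World frame = base frame: x ahead of the robot, y to its left, z up, the work surface at z = 0. Lengths are in m, angles in rad, forces in N, time in s.
With the tool pointing down it reaches from about 0.4 to 0.85 m from the base axis. Payload 10.4 kg.
Tool frame: the origin (TCP) lies midway between the tips of the shut fingers; the grasp point (between the pads) lies 19 mm behind it (manip.tcp_to_grasp is the distance from the TCP to the grasp point, in m); z points along the fingers, y is the line along which they close (so a half turn about z gives the same grasp; the last joint's range is limited). The gripper opens to 85 mm and grips with 20 to 120 N. Pads are 22 mm wide; open, the fingers measure 114 mm over their backs; the gripper's body (76 mm by 85 mm) begins 54 mm behind the grasp point. The pads swing forward as they close: fully open they stand 13 mm farther back than shut.
Start: joints at [1.183, 0.332, -0.065, 1.46, 0.022, 1.35, -0.088], TCP at [0.223, -0.584, 0.231] pointing down, gripper open.
Joint ranges: [-2.6, 2.6], [-0.5, 2.12], [-1.47, 1.34], [0.16, 2.42], [-1.27, 4.41], [0.06, 2.06], [-2.6, 2.6]. Speed limits (rad/s): [2.22, 2.22, 2.79, 2.79, 3.14, 3.14, 3.14].

INTERFACE

Orientations are given as a unit quaternion [x, y, z, w].
In Python, from workcell import manip gives the robot as it stands.
- The arm moves only by the shell command python3 -m jog 'ROWS' [FORCE]. ROWS is a JSON object of lists of equal length, an entry for each row: "offset": the shift along the world's x, y, z in m, a list of three; "yaw": the turn about the world's z in degrees; "jaw": the closure, from 0 (fully open) to 1 (shut). A call has 1 to 20 rows; each row shifts and turns the commanded pose from where the row before left it; what a row does not reach is not made up. A row lasts 1/12 s, in which the tool goes at most 41.7 mm and 7.16 degrees, less where a joint would pass 70% of its speed; a pose out of reach is approached as far as the arm can. A call is refused whole if a number of a shift passes 0.0417 or a number of a turn 7.16, either way. A call with a gripper value outside its range is refused whole. The fingers move at their own pace and stop on an object; FORCE is the grip in N (left out, the last holds). Time passes only in rows, so rows that do not move let the fingers close. It gives the time, the measured TCP pose, the force, the opening and the grip force at its end, in the units of the state.
- manip.get_obs(): the state, without advancing time (a new reading comes with each control period).
- manip.camera(name): name is "scene" or "side" or "wrist"; returns a dict with "frame" (480x640x3 uint8, red, green, blue), "camera_matrix" (3x3 intrinsics, pixels), "eye" and "attitude" of the camera in the world; the wrist camera has in their place "hand_eye" (4x4, takes a point from camera to tool coordinates, whose origin is the TCP and whose axes are the flange's). Camera axes: x right, y up, looking along -z (the intrinsics and any distortion apply to the point x, -y, -z); pixel columns grow to the right and rows downward; lengths in m; the calibration is good to about 2 mm. A picture is of the moment at which its call begins: read the wrist's pose just before it. There is no depth.
- manip.hand_in(): hands the job in; it is judged then, once.
Trained networks look in a picture, given as the dict that the camera call returned (one of the last four; its "shot" number tells which), for a name from the list of things; names that differ only in an ending like _2 or _b are one class to them, and where a whole thing is asked for, a point or a joint stands for the part that bears it (a point fixed in the world has none). Each returns a list of dicts, best first, with "score" (0 to 1); they miss things now and then, are a little off and sometimes report something else, mostly with a low value. They report only what shows in the picture. A call takes as long as a camera call.
- manip.masks_of(picture, name): "region" (480x640 bool, what is visible of it).
- manip.tip_of(picture, name): "at" ([x, y, z] in m, in world coordinates, good to about 4 mm: a listed point, or the origin of a listed thing).
The state is a dict: "clock": time; "joint_pos": joint angles; "joint_velocities": joint speeds; "tau": joint torques, N m; "position": TCP position; "ee_rot": TCP orientation; "ft_force": force on the tool from outside, world axes, zero at the start; "torque": the same for the moment, N m; "grip_width": opening from 0.0 (shut) to 1.0 (fully open); "grasp_force": force on a finger pad.
Only numpy, scipy, OpenCV 4.12 (cv2) and the standard library are available. Lean on these libraries where they do the work, as an engineer would, in place of code of your own. Each camera call takes 0.05 s, during which the arm holds its last target. There are 200 camera calls.

TASK

A faint line on the test cassette has to be looked at with the handheld microscope that is still in its carton. Swing both top flaps of the carton well back past upright, lift the microscope straight up out of its foam and carry it over the tube rack, bottles and jar without disturbing them. Finish while holding it still and upright over the middle of the cassette's oblong result window, its wide side in line with the cassette's long side and the lens a few millimetres (less than a centimetre) above the cassette, never touching the cassette; do not put it down or let go, the program ends with the microscope in the gripper.

Things in the scene. Friction and masses are not known exactly. Their poses are not given: they have to be found in the camera images.
- carton: cardboard carton fixed to the worktop, 138 mm (x, along the flap hinges) by 158 mm (y, towards the left flap), rim 116 mm high, walls 3.5 mm. Origin: centre of its underside, z up. Dark foam fills it to 54 mm; the microscope stands in a pocket (37 x 27 mm, 18 mm deep) at its centre. A small clear hood lies in the foam 44 mm towards -x, top 62 mm above the underside.
- flap_left (a joint): left top flap, hinged on the carton's +y top edge; 136 mm along x, 62 mm from hinge to free edge, 3.5 mm board. 0 = flat over the opening, 1.57 = upright, stop at 2.6 = folded outwards. Starts partly raised (0.65 to 1.05). Stays where it is left (crease 0.008 N m). Lift the free edge along its arc from inside: a level push on a low flap jams.
- flap_right (a joint): right top flap, hinged on the carton's -y top edge; otherwise like the left one. At the start the gap between the two free edges is 55 mm or more.
- flap_left_hinge (a point): middle of the left flap's hinge line, on the carton's +y top edge: 77 mm towards +y and 118 mm above the carton's origin; its axes are the carton's.
- flap_right_hinge (a point): middle of the right flap's hinge line: 77 mm towards -y and 118 mm above the carton's origin; its axes are the carton's.
- microscope: white handheld microscope, 100 mm long, about 0.1 kg, upright in the foam, axes nearly the carton's. Origin: its lens end (lowest point, at the start 5.5 mm above the carton's underside), z up. Black round nose 0 to 30 mm (up to 21 mm thick), flat-sided body 30 to 97 mm: 34 mm wide (x), 24 mm thick (y). Grip across the 24 mm, about 85 mm above the lens; 40 mm are free on each side.
- cassette: flat cream-coloured test cassette lying loose on the worktop, 55 mm (x) by 100 mm (y, its long side), 11 mm high, 30 g. Origin: centre of its underside, z up.
- window (a point): middle of the cassette's oblong result window (a shallow pale rounded slot, about 32 mm along the cassette's long side and 11 mm across), on its top face: 12.7 mm from the cassette's centre towards -y, away from the end with the small triangle mark; 11 mm above the cassette's underside. Its axes are the cassette's.
- tube_rack: blue rack of sample tubes between carton and cassette, 45 mm (x) by 138 mm (y), with the tubes 83 mm high. Origin: centre of its underside. Bystander.
- dropper_near: dropper bottle, 26 mm diameter, 78 mm high, standing between rack and cassette, the nearer one to the robot. Origin: centre of its underside. Bystander.
- dropper_far: dropper bottle of the same size, standing farther from the robot. Origin: centre of its underside. Bystander.
- strip_jar: white jar with black cap, 58 mm diameter, 160 mm high, behind the dropper bottles. Origin: centre of its underside. Bystander.

How it is judged:
By the outcome, as a careful person would: the job done as asked, in the order asked, and still so for the second after the job is handed in, while the arm keeps its last pose, push and grip.
It also fails if it takes over 67 s, if anything falls off the work surface, if the arm or the gripper's body presses on something with over 40 N, if the wrist force passes 120 N, or if a joint passes its speed limit or range.

## Working session

There is one attempt and no reset: what is moved stays moved. The work goes in short steps, Python scripts to look and compute and a shell command to move; the robot and the scene stay as the last step left them, time stands still between calls to the robot, and variables do not carry over. Pictures are saved under pics/ and viewed, at most 10 in all, crops included, and the job is handed in when it is done.

```bash
mkdir -p pics; cat > h.py <<'E'
import numpy as np, cv2
from workcell import manip
from scipy.spatial.transform import Rotation as R
def rot(a):
    a=np.array(a,float); return a if a.shape==(3,3) else R.from_quat(a).as_matrix()
def pose(p,o=None):
    if 'hand_eye' in p:
        T=np.array(p['hand_eye']); Rt=rot(o['ee_rot']); return Rt@T[:3,:3], Rt@T[:3,3]+np.array(o['position'])
    return rot(p['attitude']), np.array(p['eye'])
def proj(p,X,o=None):
    Rm,e=pose(p,o); c=(np.atleast_2d(X)-e)@Rm; c=c*[1,-1,-1]; u=c@np.array(p['camera_matrix']).T; return u[:,:2]/u[:,2:]
def ray(p,uv,o=None):
    Rm,e=pose(p,o); d=np.linalg.inv(p['camera_matrix'])@[uv[0],uv[1],1]; return e,Rm@(d*[1,-1,-1])
def atz(p,uv,z,o=None):
    e,d=ray(p,uv,o); return e+d*(z-e[2])/d[2]
def tri(rays):
    A=0;b=0
    for e,d in rays:
        d=d/np.linalg.norm(d);P=np.eye(3)-np.outer(d,d);A=A+P;b=b+P@e
    return np.linalg.solve(A,b)
def save(p,n): cv2.imwrite('pics/'+n,p['frame'][:,:,::-1])
E
python3 - <<'E'
from h import *
np.set_printoptions(precision=4,suppress=True)
o=manip.get_obs(); print({k:np.round(v,3) for k,v in o.items()}); print(manip.tcp_to_grasp)
for n in ['scene','side','wrist']:
    o=manip.get_obs();p=manip.camera(n); save(p,n+'0.png'); print(n,[k for k in p],pose(p,o)[1],np.array(p['camera_matrix'])[0])
    if n=='wrist': print(p['hand_eye'])
    for t in ['carton','flap_left_hinge','flap_right_hinge','microscope','cassette','window','tube_rack','dropper_near','dropper_far','strip_jar']:
        print(t,[(np.round(r['at'],4),round(r['score'],2)) for r in manip.tip_of(p,t)][:3])
E
```

```text
{'clock': np.float64(0.0), 'joint_pos': array([ 1.183,  0.333, -0.065,  1.461,  0.022,  1.35 , -0.089]), 'joint_velocities': array([ 0.002, -0.001,  0.   ,  0.001,  0.001, -0.   ,  0.001]), 'tau': array([ -0.001, -62.545,   0.048, -39.161,   0.016,   0.01 ,  -0.   ]), 'position': array([ 0.223, -0.583,  0.231]), 'ee_rot': array([ 0.983,  0.181, -0.   , -0.001]), 'ft_force': array([-0.001, -0.49 , -1.349]), 'torque': array([ 0.031,  0.01 , -0.025]), 'grasp_force': np.float64(0.0), 'grip_width': np.float64(1.0)}
0.0187
scene ['frame', 'camera_matrix', 'eye', 'attitude', 'shot'] [-0.0743  0.8458  0.7944] [593.1387   0.     313.6811]
carton [(array([ 0.4823, -0.2833, -0.0027]), 0.82)]
flap_left_hinge [(array([ 0.4779, -0.2032,  0.1153]), 0.86)]
flap_right_hinge []
microscope []
cassette [(array([0.5155, 0.2397, 0.0023]), 0.83), (array([0.5236, 0.1002, 0.0004]), 0.75)]
window [(array([0.5272, 0.2369, 0.0089]), 0.83)]
tube_rack [(array([ 0.4805, -0.001 , -0.0004]), 0.75)]
dropper_near [(array([ 0.4363,  0.0927, -0.0016]), 0.8), (array([ 0.4865, -0.3602,  0.1161]), 0.31)]
dropper_far [(arra
[... 449 characters left out ...]
ay([ 0.5128,  0.2364, -0.0048]), 0.93), (array([ 0.6097,  0.0975, -0.0006]), 0.59)]
window [(array([0.5273, 0.2343, 0.0096]), 0.77)]
tube_rack []
dropper_near [(array([0.6082, 0.1009, 0.0027]), 0.31)]
dropper_far [(array([ 0.5244,  0.1038, -0.0023]), 0.76)]
strip_jar [(array([0.6064, 0.096 , 0.0003]), 0.61)]
wrist ['frame', 'camera_matrix', 'hand_eye', 'shot'] [ 0.286  -0.5598  0.3748] [356.1472   0.     315.2644]
[[ 0.0002  0.9645  0.2642  0.0675]
 [ 1.     -0.0002 -0.0001 -0.0001]
 [-0.0001  0.2642 -0.9645 -0.1434]
 [ 0.      0.      0.      1.    ]]
carton []
flap_left_hinge []
flap_right_hinge []
microscope []
cassette []
window []
tube_rack []
dropper_near []
dropper_far []
strip_jar []
```

View pics/scene0.png

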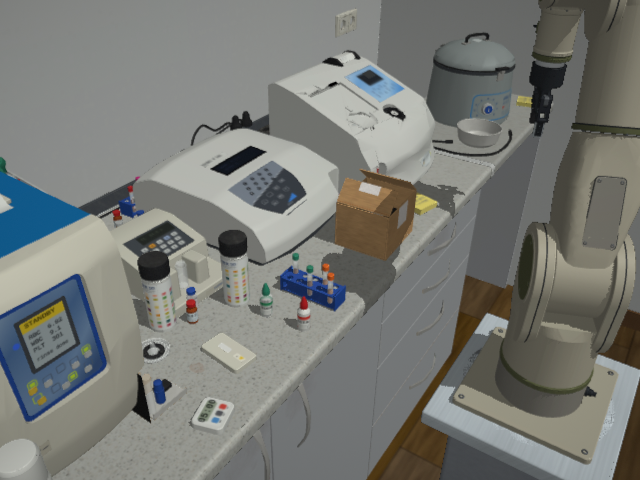

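View pics/side0.png

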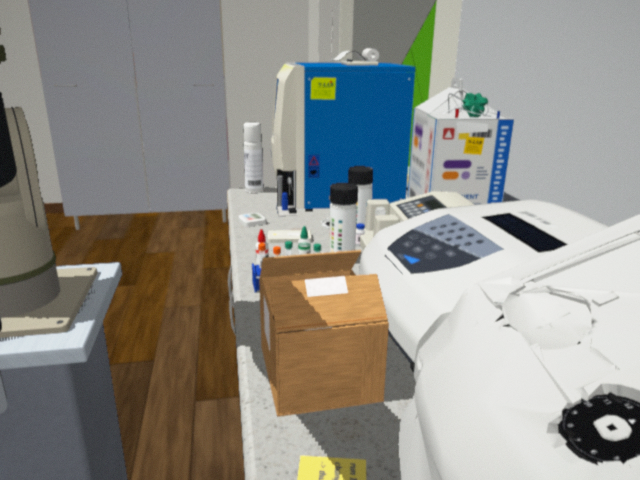

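The scene view shows the carton around (378,215), the rack around (312,288), the droppers at (265,300) and (303,313), the cassette around (228,351) and the jars at (235,268) and (158,290). The side view shows the carton around (325,340), with the left flap raised at (310,267) and the right flap at (325,297). I'll raise the arm and look into the carton from above.

```bash
python3 -m jog '{"offset":[[0,0,0.03],[0,0,0.03],[0,0,0.03],[0.02,0.024,0.005],[0.025,0.03,0],[0.025,0.03,0],[0.025,0.03,0],[0.025,0.03,0],[0.025,0.03,0],[0.025,0.03,0],[0.025,0.03,0],[0.025,0.03,0],[0.025,0.03,0],[0.025,0.03,0],[0.008,0.008,0],[0,0,0],[0,0,0],[0,0,0]],"yaw":[0,0,0,-2,-2,-2,-2,-2,-2,-2,-2.5,0,0,0,0,0,0,0],"jaw":[1,1,1,1,1,1,1,1,1,1,1,1,1,1,1,1,1,1]}'
python3 - <<'E'
from h import *
np.set_printoptions(precision=4,suppress=True)
o=manip.get_obs();p=manip.camera('wrist'); save(p,'w1.png'); print(o['position'],rot(o['ee_rot'])[:,0],o['clock'])
for t in ['carton','flap_left_hinge','flap_right_hinge','microscope','tube_rack']:
    print(t,[(np.round(r['at'],4),round(r['score'],2)) for r in manip.tip_of(p,t)][:3])
E
```

```text
clock: 3.15
position: [0.5002, -0.2532, 0.3263]
ee_rot: [0.999, 0.038, -0.0, 0.0]
ft_force: [-0.4, -0.3, -0.6]
grip_width: 0.001
grasp_force: 0.0
[ 0.5002 -0.2532  0.3263] [ 0.9972  0.075  -0.0005] 3.15
carton [(array([ 0.4835, -0.2821,  0.0024]), 0.91)]
flap_left_hinge [(array([ 0.4782, -0.2078,  0.1184]), 0.83)]
flap_right_hinge [(array([ 0.4873, -0.364 ,  0.1171]), 0.73)]
microscope [(array([ 0.4826, -0.2834,  0.0021]), 0.67)]
tube_rack [(array([ 0.4873, -0.0011, -0.0007]), 0.89)]
```

View pics/w1.png

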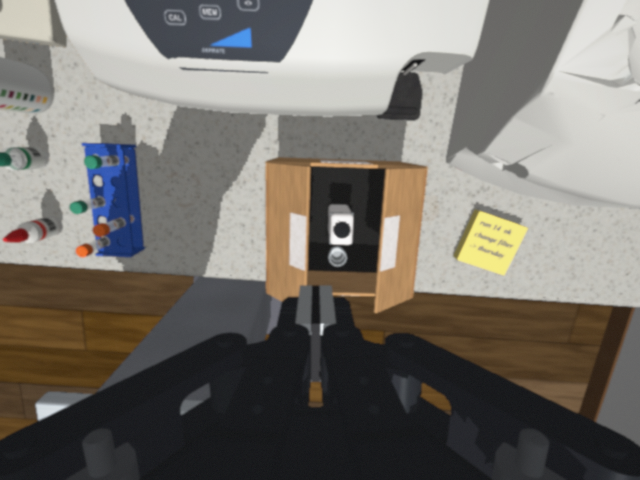

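The wrist view shows the carton opening between the flap free edges, left at column 310 and right at column 385. The microscope top is at (342,230), the clear hood at (338,257), and the rack at left (112,200). Next I work out the flap angles.

```bash
python3 - <<'E'
from h import *
from scipy.optimize import brentq
np.set_printoptions(precision=4,suppress=True)
o=manip.get_obs();p=manip.camera('wrist')
C=np.array([0.483,-0.283,0]);yaw=np.radians(3.8);Rc=R.from_euler('z',yaw).as_matrix()
for s,col in ((1,310),(-1,385)):
    def P(a): return C+Rc@np.array([0,s*(.077-.062*np.cos(a)),.118+.062*np.sin(a)])
    f=lambda a: proj(p,P(a),o)[0,0]-col
    for a in np.arange(.4,1.4,.1): print(s,round(a,1),proj(p,P(a),o)[0],P(a))
m=[r for r in manip.masks_of(p,'microscope')]
for r in m[:1]:
    ys,xs=np.nonzero(r['region']);print(r['score'],xs.min(),xs.max(),ys.min(),ys.max()); print(cv2.minAreaRect(np.c_[xs,ys].astype(np.float32)))
for n in ['carton','flap_left','flap_right']:
    for r in manip.masks_of(p,n)[:1]:
        ys,xs=np.nonzero(r['region']);print(n,r['score'],xs.min(),xs.max(),ys.min(),ys.max())
for X in ([-.069,.079,.116],[.069,.079,.116],[-.069,-.079,.116],[.069,-.079,.116],[0,0,.1055]): print(X,proj(p,C+Rc@np.array(X),o))
E
```

```text
1 0.4 [325.0572 240.7701] [ 0.4817 -0.2631  0.1421]
1 0.5 [322.3397 242.2746] [ 0.4815 -0.2605  0.1477]
1 0.6 [318.9402 243.7376] [ 0.4813 -0.2572  0.153 ]
1 0.7 [314.8708 245.1383] [ 0.481  -0.2535  0.1579]
1 0.8 [310.1571 246.4546] [ 0.4808 -0.2493  0.1625]
1 0.9 [304.8384 247.6647] [ 0.4805 -0.2446  0.1666]
1 1.0 [298.9687 248.747 ] [ 0.4801 -0.2396  0.1702]
1 1.1 [292.6167 249.6811] [ 0.4798 -0.2342  0.1733]
1 1.2 [285.8645 250.4485] [ 0.4794 -0.2286  0.1758]
1 1.3 [278.807  251.0334] [ 0.479  -0.2227  0.1777]
-1 0.4 [366.8261 241.1504] [ 0.4843 -0.3029  0.1421]
-1 0.5 [370.5329 242.7128] [ 0.4845 -0.3055  0.1477]
-1 0.6 [374.8981 244.2458] [ 0.4847 -0.3088  0.153 ]
-1 0.7 [379.8954 245.7281] [ 0.485  -0.3125  0.1579]
-1 0.8 [385.4849 247.1371] [ 0.4852 -0.3167  0.1625]
-1 0.9 [391.6124 248.4501] [ 0.4855 -0.3214  0.1666]
-1 1.0 [398.2094 249.6444] [ 0.4859 -0.3264  0.1702]
-1 1.1 [405.1937 250.6983] [ 0.4862 -0.3318  0.1733]
-1 1.2 [412.4702 251.5917] [ 0.4866 -0.3374  0.1758]
-1 1.3 [419.9336 252.307 ] [ 0.487  -0.3433  0.1777]
0.71 329 354 205 244
((341.5, 224.5), (39.0, 25.0), 90.0)
carton 0.89 265 428 158 313
flap_left 0.75 267 311 163 300
flap_right 0.85 375 427 168 313
[-0.069, 0.079, 0.116] [[268.2903 296.1145]]
[0.069, 0.079, 0.116] [[264.6853 164.651 ]]
[-0.069, -0.079, 0.116] [[415.3268 297.3916]]
[0.069, -0.079, 0.116] [[427.2012 166.2227]]
[0, 0, 0.1055] [[343.0435 231.9861]]
```

```bash
python3 -m jog '{"offset":[[-0.009,-0.015,-0.025],[-0.008,-0.015,-0.03],[0,0,-0.03],[0,0,-0.03],[0,0,-0.03],[0,0,-0.025],[0,0,-0.014],[0,0,0],[0,0.01,0],[0,0.01,0.002]],"yaw":[0,0,0,0,0,0,0,0,0,0],"jaw":[1,1,1,1,1,1,1,1,1,1]}'
python3 -m jog '{"offset":[[0,0.008,0.003],[0,0.008,0.004],[0,0.008,0.004],[0,0.008,0.004],[0,0.008,0.004],[0,0.008,0.003],[0,0.008,0],[0,0.008,-0.003],[0,0.008,-0.004],[0,0.008,-0.004],[0,0,0]],"yaw":[0,0,0,0,0,0,0,0,0,0,0],"jaw":[1,1,1,1,1,1,1,1,1,1,1]}'
```

```text
clock: 4.53
position: [0.4844, -0.2615, 0.1453]
ee_rot: [0.999, 0.038, 0.0, 0.0]
ft_force: [0.3, -0.3, 0.5]
grip_width: 0.003
grasp_force: 0.5
clock: 5.45
position: [0.4836, -0.1797, 0.1541]
ee_rot: [0.999, 0.039, -0.001, -0.001]
ft_force: [-0.1, -0.1, 0.3]
grip_width: -0.002
grasp_force: 0.0
```

```bash
python3 -m jog '{"offset":[[0,-0.03,0],[0,-0.03,0],[0,-0.03,-0.004],[0,-0.013,-0.008],[0,-0.01,0],[0,-0.01,0.002]],"yaw":[0,0,0,0,0,0],"jaw":[1,1,1,1,1,1]}'
python3 -m jog '{"offset":[[0,-0.008,0.003],[0,-0.008,0.004],[0,-0.008,0.004],[0,-0.008,0.004],[0,-0.008,0.004],[0,-0.008,0.003],[0,-0.008,0],[0,-0.008,-0.003],[0,-0.008,-0.004],[0,-0.008,-0.004],[0,0,0]],"yaw":[0,0,0,0,0,0,0,0,0,0,0],"jaw":[1,1,1,1,1,1,1,1,1,1,1]}'
python3 -m jog '{"offset":[[0,0.01,0.03],[0,0.04,0.01],[-0.004,0.04,0.01],[-0.005,0.013,0.035],[-0.005,0,0.04],[-0.005,0,0.03],[0,0,0],[0,0,0]],"yaw":[0,0,0,0,0,0,0,0],"jaw":[0,0,0,0,0,0,0,0]}'
python3 - <<'E'
from h import *
np.set_printoptions(precision=4,suppress=True)
o=manip.get_obs();p=manip.camera('wrist'); save(p,'w2.png'); s=manip.camera('scene'); q=manip.camera('side');save(q,'s2.png')
print(o['position'])
for n,x in (('w',p),('s',s),('q',q)):
  for t in ['carton','flap_left_hinge','flap_right_hinge','microscope']:
    print(n,t,[(np.round(r['at'],4),round(r['score'],2)) for r in manip.tip_of(x,t)][:2])
for r in manip.masks_of(p,'microscope')[:1]:
    ys,xs=np.nonzero(r['region']);print(r['score'],cv2.minAreaRect(np.c_[xs,ys].astype(np.float32)))
w=p['frame'][:,:,::-1]
cv2.imwrite('pics/c2.png',np.hstack([cv2.resize(w[100:340,200:520],(400,300)),cv2.resize(q['frame'][220:430,220:420,::-1],(286,300))]))
E
```

```text
clock: 5.95
position: [0.4835, -0.3046, 0.1443]
ee_rot: [0.999, 0.038, -0.001, -0.001]
ft_force: [0.2, 2.0, 0.9]
grip_width: -0.005
grasp_force: 0.4
clock: 6.87
position: [0.4828, -0.3865, 0.1546]
ee_rot: [0.999, 0.037, -0.001, -0.0]
ft_force: [0.2, -1.1, -0.5]
grip_width: -0.002
grasp_force: 0.0
clock: 7.53
position: [0.4655, -0.282, 0.3132]
ee_rot: [0.999, 0.038, 0.001, 0.001]
ft_force: [0.3, 0.4, -1.0]
grip_width: 0.998
grasp_force: 0.0
[ 0.4655 -0.282   0.3132]
w carton [(array([ 0.4818, -0.283 ,  0.0037]), 0.66)]
w flap_left_hinge [(array([ 0.4792, -0.2096,  0.1191]), 0.68)]
w flap_right_hinge [(array([ 0.4902, -0.3644,  0.1179]), 0.84), (array([ 0.4891,  0.0012, -0.0026]), 0.6)]
w microscope [(array([ 0.4825, -0.2858,  0.0026]), 0.8), (array([ 0.4803, -0.2809,  0.0037]), 0.47)]
s carton []
s flap_left_hinge [(array([ 0.4796, -0.2024,  0.1162]), 0.63), (array([ 0.5279,  0.1   , -0.001 ]), 0.38)]
s flap_right_hinge [(array([ 0.4848, -0.362 ,  0.1162]), 0.63)]
s microscope []
q carton [(array([ 0.484 , -0.2807,  0.0045]), 0.79)]
q flap_left_hinge [(array([ 0.4781, -0.2084,  0.1179]), 0.67)]
q flap_right_hinge []
q microscope []
0.86 ((317.5, 193.5), (39.0, 25.0), 90.0)
```

View pics/c2.png

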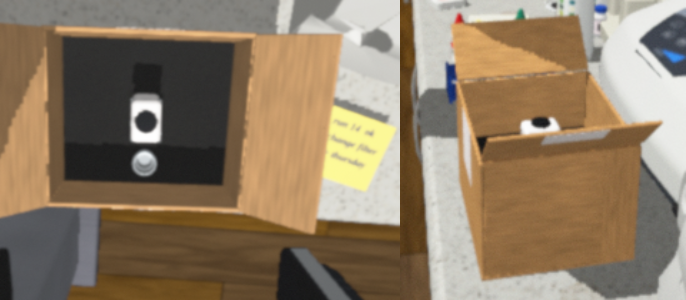

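The crop shows both flaps folded well outwards. The microscope top is white with a black button at about (317,197) in the full wrist picture. I'll triangulate that button from the two wrist poses.

```bash
python3 - <<'E'
from h import *
np.set_printoptions(precision=4,suppress=True)
o2=manip.get_obs();p=manip.camera('wrist')
o1={'position':[.5002,-.2532,.3263],'ee_rot':[.99928,.0380,-.0002,0]}
rs=[]
for n,o,(x0,x1,y0,y1) in (('w1',o1,(322,362,200,250)),('w2',o2,(297,337,170,220))):
    im=cv2.imread(f'pics/{n}.png')[y0:y1,x0:x1]; g=cv2.cvtColor(cv2.resize(im,None,fx=8,fy=8,interpolation=cv2.INTER_CUBIC),cv2.COLOR_BGR2GRAY)
    w=(g>185).astype(np.uint8); cs,_=cv2.findContours(w,0,2); c=max(cs,key=cv2.contourArea); r=cv2.minAreaRect(c); h=cv2.convexHull(c)
    m=np.zeros_like(g); cv2.drawContours(m,[h],-1,255,-1); k=((g<90)&(cv2.erode(m,np.ones((9,9)))>0)).astype(np.uint8)
    n_,l,st,ce=cv2.connectedComponentsWithStats(k); b=ce[1+np.argmax(st[1:,4])]
    uv=(b+.5)/8-.5+[x0,y0]; print(n,'rect',np.array(r[0])/8+[x0,y0],np.array(r[1])/8,r[2],'button',uv,st[1:,4].max()/64)
    rs.append(ray(p,uv,o))
print(tri(rs)); 
for e,d in rs: print(e+d*(.1055-e[2])/d[2])
print('tool x yaw',np.degrees(np.arctan2(*rot(o2['ee_rot'])[[1,0],0])))
E
```

```text
w1 rect [341.644  229.4914] [21.648  29.9637] 2.13425874710083 button [341.4805 229.4038] 177.390625
w2 rect [316.7732 197.077 ] [23.6876 33.4613] 1.3478872776031494 button [316.3696 196.8317] 200.984375
[ 0.4841 -0.2817  0.1021]
[ 0.4852 -0.2817  0.1055]
[ 0.4842 -0.2813  0.1055]
tool x yaw 4.4039464038184475
```

```bash
python3 -m jog '{"offset":[[0.01,0,-0.03],[0.009,0,-0.03],[0,0,-0.03],[0,0,-0.03],[0,0,-0.03],[0,0,-0.03],[0,0,-0.025],[0,0,-0.015],[0,0,-0.012],[0,0,-0.009],[0,0,0],[0,0,0]],"yaw":[-1.7,0,0,0,0,0,0,0,0,0,0,0],"jaw":[0,0,0,0,0,0,0,0,0,0,0,0]}'
```

```text
clock: 9.38
position: [0.4843, -0.282, 0.0708]
ee_rot: [1.0, 0.024, 0.0, 0.0]
ft_force: [-0.1, -0.2, -0.7]
grip_width: 0.998
grasp_force: 0.0
```

```bash
python3 -m jog '{"offset":[[0,0,0],[0,0,0],[0,0,0],[0,0,0],[0,0,0],[0,0,0],[0,0,0],[0,0,0]],"yaw":[0,0,0,0,0,0,0,0],"jaw":[0.5,0.6,0.8,1,1,1,1,1]}' 40
python3 -m jog '{"offset":[[0,0,0.004],[0,0,0.006],[0,0,0.01],[0,0,0.012],[0,0,0.015],[0,0,0.02],[0,0,0.025],[0,0,0.025],[0,0,0.025],[0,0,0.025],[0,0,0.025],[0,0,0.015],[0,0,0],[0,0,0]],"yaw":[0,0,0,0,0,0,0,0,0,0,0,0,0,0],"jaw":[1,1,1,1,1,1,1,1,1,1,1,1,1,1]}'
python3 - <<'E'
from h import *
p=manip.camera('scene'); save(p,'sc3.png');q=manip.camera('side'); w=manip.camera('wrist')
cv2.imwrite('pics/c3.png',np.hstack([cv2.resize(p['frame'][100:300,300:480,::-1],(360,400)),cv2.resize(q['frame'][120:430,200:440,::-1],(310,400))]))
E
```

```text
clock: 10.05
position: [0.4842, -0.282, 0.0708]
ee_rot: [1.0, 0.024, 0.0, 0.0]
ft_force: [-1.9, -0.8, 5.7]
grip_width: 0.277
grasp_force: 40.6
clock: 11.22
position: [0.4842, -0.2819, 0.2786]
ee_rot: [1.0, 0.024, 0.001, 0.001]
ft_force: [0.2, 0.3, -1.8]
grip_width: 0.278
grasp_force: 39.9
```

View pics/c3.png

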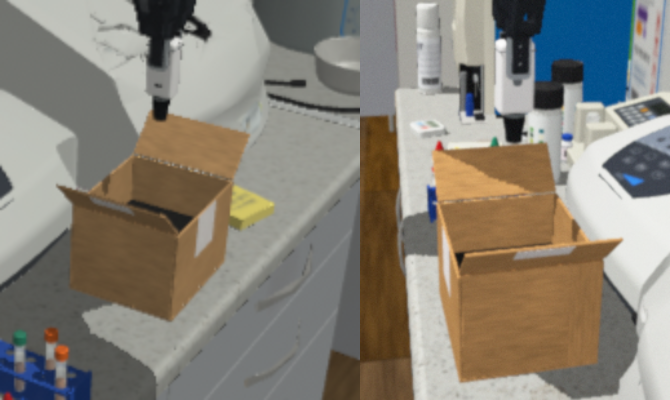

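The microscope is held upright and clear of the carton, and both flaps are folded back. I'll carry it high towards the cassette and stop short to measure.

```bash
python3 -m jog '{"offset":[[0.001,0.01,0],[0.001,0.018,0],[0.001,0.025,0],[0.002,0.03,0],[0.002,0.03,0],[0.002,0.03,0],[0.002,0.03,0],[0.002,0.03,0],[0.002,0.03,0],[0.002,0.03,0],[0.002,0.03,0],[0.002,0.03,0],[0.002,0.03,0],[0.002,0.03,0],[0.002,0.025,0],[0.001,0.018,0],[0.001,0.01,0],[0,0.004,0],[0,0,0],[0,0,0]],"yaw":[0,0,0,0,0,0,0,0,0,0,0,0,0,0,0,0,0,0,0,0],"jaw":[1,1,1,1,1,1,1,1,1,1,1,1,1,1,1,1,1,1,1,1]}'
python3 - <<'E'
from h import *
np.set_printoptions(precision=4,suppress=True)
o=manip.get_obs();p=manip.camera('wrist'); save(p,'w4.png'); s=manip.camera('scene'); save(s,'sc4.png'); q=manip.camera('side')
print(o['position'])
import pickle; pickle.dump((o,p,s,q),open('v4.pkl','wb'))
for n,x in (('w',p),('s',s),('q',q)):
  for t in ['cassette','window','microscope','dropper_far','strip_jar']:
    print(n,t,[(np.round(r['at'],4),round(r['score'],2)) for r in manip.tip_of(x,t)][:2])
  for r in manip.masks_of(x,'cassette')[:1]:
    ys,xs=np.nonzero(r['region']);print(r['score'],cv2.minAreaRect(np.c_[xs,ys].astype(np.float32)))
E
```

```text
clock: 13.03
position: [0.513, 0.157, 0.277]
ee_rot: [1.0, 0.023, -0.0, 0.0]
ft_force: [-0.4, -0.6, -1.5]
grip_width: 0.275
grasp_force: 39.9
[0.513 0.157 0.277]
w cassette [(array([ 0.5087,  0.2369, -0.0002]), 0.85), (array([ 0.6049,  0.098 , -0.001 ]), 0.54)]
w window [(array([0.5236, 0.2402, 0.009 ]), 0.58)]
w microscope [(array([0.5133, 0.1532, 0.2112]), 0.74)]
w dropper_far [(array([0.5249, 0.1035, 0.0014]), 0.61)]
w strip_jar [(array([ 0.6042,  0.098 , -0.0007]), 0.78)]
0.63 ((244.75350952148438, 200.97064208984375), (48.9164924621582, 86.76825714111328), 6.788974761962891)
s cassette [(array([0.5131, 0.2396, 0.0005]), 0.92)]
s window [(array([0.5303, 0.2377, 0.0079]), 0.76), (array([ 0.4817, -0.0027, -0.0009]), 0.15)]
s microscope [(array([0.5158, 0.1585, 0.2153]), 0.97)]
s dropper_far [(array([ 0.5252,  0.101 , -0.0008]), 0.6)]
s strip_jar [(array([ 0.6049,  0.1017, -0.0015]), 0.83)]
0.67 ((227.9765625, 352.5335998535156), (51.69353485107422, 27.93581199645996), 34.99201965332031)
q cassette [(array([ 0.5118,  0.2368, -0.0027]), 0.66)]
q window [(array([0.5261, 0.2348, 0.0096]), 0.54)]
q microscope [(array([0.511 , 0.1562, 0.2094]), 0.96)]
q dropper_far [(array([0.438 , 0.0945, 0.0003]), 0.3)]
q strip_jar [(array([ 0.6058,  0.1011, -0.0014]), 0.83)]
```

View pics/w4.png

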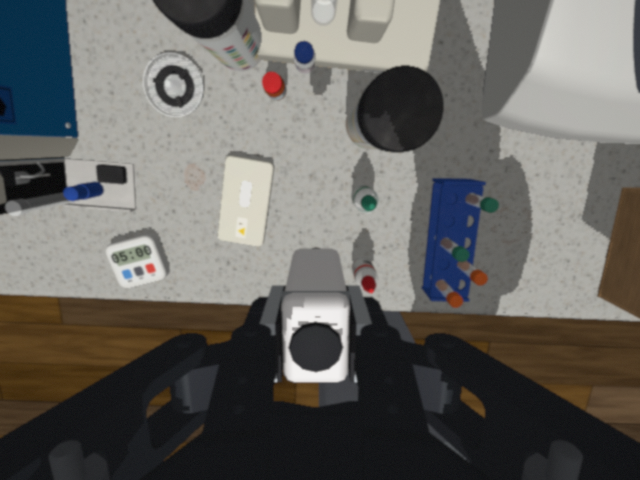

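The wrist view shows the cassette at (246,200) tilted about 7° clockwise. The window slot is at (246,194) and the triangle mark at (242,227) is at the robot-side end. I'll fit its outline metrically.

```bash
cat > cas.py <<'E'
from h import *
np.set_printoptions(precision=4,suppress=True)
def fit(p,o,box):
    x0,x1,y0,y1=box; im=p['frame'][y0:y1,x0:x1]; im=cv2.resize(im,None,fx=6,fy=6,interpolation=cv2.INTER_CUBIC)
    hsv=cv2.cvtColor(im,cv2.COLOR_RGB2HSV); 
    l=cv2.GaussianBlur(im,(0,0),5).astype(int); m=((l[...,0]-l[...,2]>14)&(l[...,0]>170)).astype(np.uint8)
    m=cv2.morphologyEx(m,cv2.MORPH_CLOSE,np.ones((61,61))); m=cv2.morphologyEx(m,cv2.MORPH_OPEN,np.ones((61,61)))
    cs,_=cv2.findContours(m,0,cv2.CHAIN_APPROX_NONE); c=max(cs,key=cv2.contourArea)[:,0]
    uv=(c+.5)/6-.5+[x0,y0]
    w=np.array([atz(p,u,.011,o)[:2] for u in uv[::5]]); r=cv2.minAreaRect((w*1000).astype(np.float32))
    B=cv2.boxPoints(r); a=B[1]-B[0]; b=B[2]-B[1]; L=a if np.linalg.norm(a)>np.linalg.norm(b) else b
    print('top rect mm',np.array(r[0]),np.array(r[1]),'long axis deg',np.degrees(np.arctan2(L[1],L[0])))
    wm=((l.min(2)>205)&(abs(l[...,0]-l[...,2])<=14)).astype(np.uint8)*cv2.erode(m,np.ones((31,31)))
    return r,L
E
python3 - <<'E'
from cas import *
import pickle
o,p,s,q=pickle.load(open('v4.pkl','rb'))
print('tool yaw',np.degrees(np.arctan2(*rot(o['ee_rot'])[[1,0],0])))
r,L=fit(p,o,(205,285,140,260)); 
L=L/np.linalg.norm(L); L=L*np.sign(L[0]); print('window',np.array(r[0])+12.7*L)
r,L=fit(s,None,(190,265,325,380))
L=L/np.linalg.norm(L); L=L*np.sign(L[0]); print('window',np.array(r[0])+12.7*L)
for x,oo,n in ((p,o,'w'),(s,None,'s')):
    m=manip.masks_of(x,'cassette') if 0 else None
im=cv2.resize(p['frame'][145:255,205:285],(480,660),interpolation=cv2.INTER_CUBIC)[:,:,::-1]
# white slot in wrist image
g=p['frame'][170:215,235:260].astype(int); mm=(g.min(2)>210); ys,xs=np.nonzero(mm); print(len(xs), xs.mean()+235,ys.mean()+170, atz(p,(xs.mean()+235,ys.mean()+170),.011,o))
E
```

```text
tool yaw 2.6420998749867457
top rect mm [513.5795 239.3326] [53.8997 98.0808] long axis deg -7.1170797
window [526.1817 237.7591]
top rect mm [510.1739 240.259 ] [51.4632 98.7526] long axis deg -6.62465
window [522.7891 238.7939]
256 245.14453125 193.609375 [0.5237 0.2382 0.011 ]
```

```bash
python3 -m jog '{"offset":[[0.002,0.01,0],[0.003,0.017,0],[0.003,0.019,0],[0.003,0.019,0],[0.001,0.011,0],[0,0.005,-0.01],[0,0,-0.02],[0,0,-0.025],[0,0,-0.025],[0,0,-0.025],[0,0,-0.025],[0,0,-0.022],[0,0,-0.015],[0,0,-0.01],[0,0,-0.005],[0,0,0],[0,0,0],[0,0,0]],"yaw":[-2,-2.5,-2.5,-2.5,0,0,0,0,0,0,0,0,0,0,0,0,0,0],"jaw":[1,1,1,1,1,1,1,1,1,1,1,1,1,1,1,1,1,1]}'
cat > chk.py <<'E'
from cas import *
o=manip.get_obs();p=manip.camera('wrist'); s=manip.camera('scene'); q=manip.camera('side')
print(o['position'],'yaw',np.degrees(np.arctan2(*rot(o['ee_rot'])[[1,0],0])),o['clock'])
for n,x in (('w',p),('s',s),('q',q)):
  for t in ['cassette','window','microscope']:
    print(n,t,[(np.round(r['at'],4),round(r['score'],2)) for r in manip.tip_of(x,t)][:1])
import sys
X=np.array(o['position'])-[0,0,.0653]
print('lens px scene/side/wrist',proj(s,X),proj(q,X),proj(p,X,o))
f=lambda im,b:cv2.resize(im['frame'][b[2]:b[3],b[0]:b[1],::-1],(400,400),interpolation=cv2.INTER_CUBIC)
cv2.imwrite('pics/%s.png'%sys.argv[1],np.hstack([f(s,(180,280,290,390)),f(p,(220,420,200,400))]))
cv2.imwrite('pics/%ss.png'%sys.argv[1],f(q,(250,350,170,270)))
E
python3 chk.py c5
```

```text
clock: 15.58
position: [0.5256, 0.2394, 0.0964]
ee_rot: [0.998, -0.059, 0.001, -0.0]
ft_force: [0.1, -0.2, -1.9]
grip_width: 0.277
grasp_force: 39.9
[0.5256 0.2394 0.0964] yaw -6.788343499229068 15.5833
w cassette []
w window [(array([0.5248, 0.2413, 0.0061]), 0.69)]
w microscope [(array([0.523 , 0.2361, 0.0306]), 0.95)]
s cassette [(array([0.5169, 0.2409, 0.0028]), 0.65)]
s window [(array([0.5294, 0.2376, 0.0084]), 0.62)]
s microscope [(array([0.5265, 0.2392, 0.0298]), 0.93)]
q cassette [(array([ 0.5129,  0.2345, -0.0033]), 0.48)]
q window [(array([0.5275, 0.2377, 0.006 ]), 0.49)]
q microscope [(array([0.5261, 0.2369, 0.0085]), 0.61)]
lens px scene/side/wrist [[221.9445 339.1775]] [[294.0106 225.7301]] [[315.8819 259.6245]]
```

View pics/c5.png

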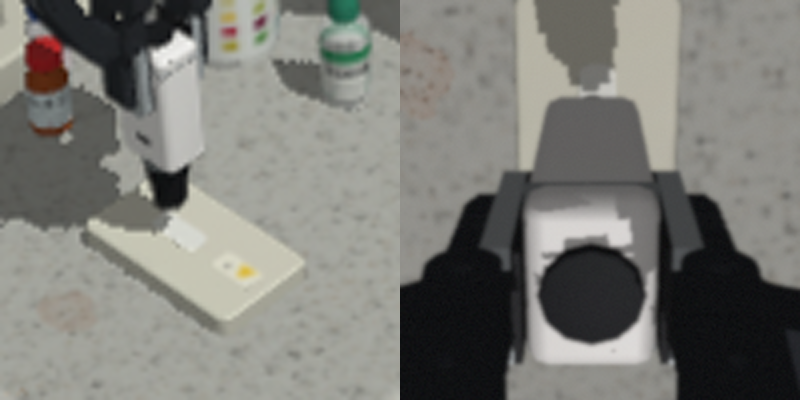

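Scene crop: the nose is just off the far end of the slot in this projection, about 19 mm above it. Wrist crop: the cassette centreline is about 2 mm to the right (-y) of the microscope, and the two are parallel. I'll make one more slot measurement using the earlier unobstructed images.

```bash
python3 - <<'E'
from cas import *
import pickle
o,p,s,q=pickle.load(open('v4.pkl','rb'))
def view(x,b,k): return cv2.resize(x['frame'][b[2]:b[3],b[0]:b[1],::-1],None,fx=k,fy=k,interpolation=cv2.INTER_CUBIC)
A=view(p,(215,280,150,250),6); B=view(s,(195,262,328,376),6)
c=np.array([.526,.2378,.011]); L=np.array([np.cos(np.radians(-6.9)),np.sin(np.radians(-6.9)),0]); N=np.array([-L[1],L[0],0])
cas=c-12.7e-3*L
for im,x,oo,b in ((A,p,o,(215,150)),(B,s,None,(195,328))):
    for P,l,w,col in ((c,.016,.0055,(0,0,255)),(cas,.05,.0275,(255,0,0))):
        q4=[P+l*i*L+w*j*N for i,j in ((1,1),(1,-1),(-1,-1),(-1,1))]
        uv=(proj(x,q4,oo)-b+.5)*6
        cv2.polylines(im,[uv.astype(np.int32)],True,col,1)
H=max(A.shape[0],B.shape[0]); pad=lambda i:cv2.copyMakeBorder(i,0,H-i.shape[0],0,0,0)
out=np.hstack([pad(A),pad(B)])[:600]; print(out.shape); cv2.imwrite('pics/ov.png',out)
E
```

```text
(600, 792, 3)
```

View pics/ov.png

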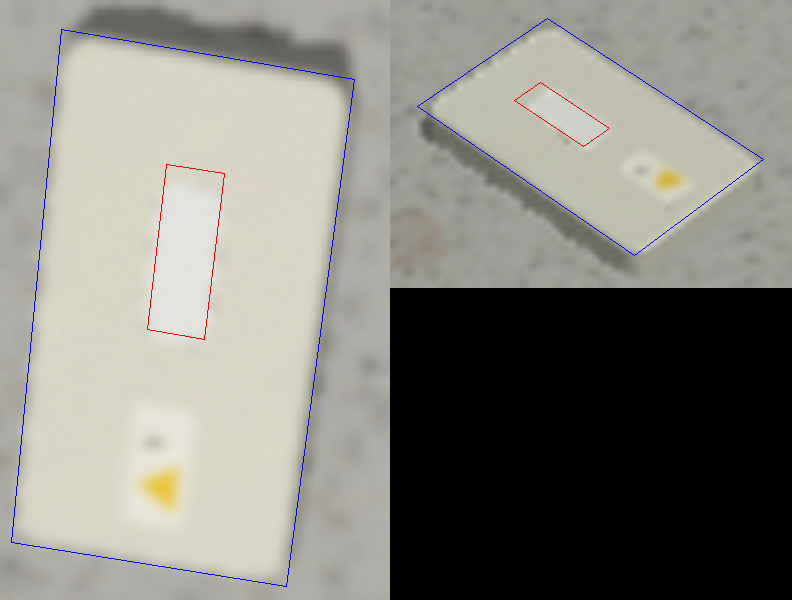

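The overlay fits the outline in both views. The slot's centre is about 1 mm nearer the robot than I had modelled, so the target is (0.525, 0.238). Now the final descent.

```bash
python3 -m jog '{"offset":[[-0.0005,-0.0016,0],[0,0,-0.003],[0,0,-0.003],[0,0,-0.003],[0,0,-0.002],[0,0,-0.001],[0,0,0],[0,0,0],[0,0,0],[0,0,0]],"yaw":[0,0,0,0,0,0,0,0,0,0],"jaw":[1,1,1,1,1,1,1,1,1,1]}'
python3 chk.py c6
```

```text
clock: 17.02
position: [0.5246, 0.2376, 0.0835]
ee_rot: [0.998, -0.059, 0.0, -0.0]
ft_force: [0.9, 0.1, -0.5]
grip_width: 0.277
grasp_force: 39.9
[0.5246 0.2376 0.0835] yaw -6.796379904396727 17.0167
w cassette []
w window [(array([0.525 , 0.2389, 0.0061]), 0.76)]
w microscope [(array([0.5257, 0.2347, 0.0197]), 0.78)]
s cassette [(array([0.5132, 0.2399, 0.0001]), 0.76)]
s window [(array([0.5293, 0.2374, 0.0093]), 0.92)]
s microscope [(array([0.4396, 0.0935, 0.0007]), 0.69)]
q cassette [(array([0.5244, 0.2388, 0.0157]), 0.72)]
q window [(array([0.5263, 0.2358, 0.0087]), 0.67)]
q microscope [(array([0.5263, 0.2383, 0.0155]), 0.64)]
lens px scene/side/wrist [[223.4899 343.9626]] [[293.7091 231.2481]] [[315.8124 259.4945]]
```

View pics/c6.png

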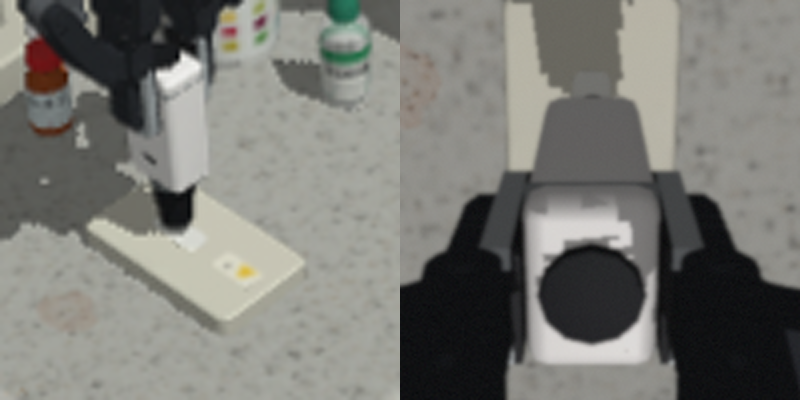

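The lens gap is about 7 mm, and the cassette centreline in the wrist crop (column 591) now coincides with the microscope (592). I'll go 2 mm lower, then check and hand in.

```bash
python3 -m jog '{"offset":[[0.0003,0,-0.001],[0,0,-0.001],[0,0,0],[0,0,0],[0,0,0],[0,0,0],[0,0,0],[0,0,0]],"yaw":[0,0,0,0,0,0,0,0],"jaw":[1,1,1,1,1,1,1,1]}' && python3 - <<'E'
from h import *
o=manip.get_obs(); print(o['position'],o['ft_force'],np.abs(o['joint_velocities']).max())
s=manip.camera('scene')
for t in ['tube_rack','dropper_near','dropper_far','strip_jar','cassette','microscope']: print(t,[(np.round(r['at'],3),round(r['score'],2)) for r in manip.tip_of(s,t)][:1])
E
```

```text
clock: 18.28
position: [0.5248, 0.2375, 0.0814]
ee_rot: [0.998, -0.059, 0.0, 0.0]
ft_force: [-0.7, 0.1, -1.4]
grip_width: 0.277
grasp_force: 39.9
[0.52479245 0.23753969 0.08135816] [-0.72359005  0.05057993 -1.40270748] 0.0010993610421767617
tube_rack [(array([ 0.481, -0.003, -0.001]), 0.63)]
dropper_near [(array([0.438, 0.091, 0.002]), 0.88)]
dropper_far [(array([0.524, 0.104, 0.002]), 0.85)]
strip_jar [(array([0.606, 0.098, 0.001]), 0.84)]
cassette [(array([0.516, 0.24 , 0.   ]), 0.57)]
microscope [(array([0.529, 0.238, 0.016]), 0.76)]
```

```bash
python3 -c "
from workcell import manip
print(manip.hand_in())"
```

```text
the job is handed in; nothing more can be done
None
```

The job is handed in: both carton flaps are folded back, and the gripper holds the microscope still and upright over the middle of the result window, aligned with the cassette's long side and with the lens about 5 mm above it; the rack, bottles and jar look undisturbed.

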